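# Stand the pestle to dry and start the drying timer

## Robot

A 6-joint arm with a two-finger parallel gripper is mounted at the origin on the work surface. World frame = base frame: x ahead of the robot, y to its left, z up, the work surface at z = 0. Lengths are in m, angles in rad, forces in N, time in s.
With the tool pointing down it reaches from about 0.375 to 0.975 m from the base axis. Payload 3.8 kg.
Tool frame: the origin (TCP) lies at the very end of the fingers, on their centre line; the grasp point (between the pads) lies 19 mm behind it; x points along the fingers, y is the direction in which the jaws open and shut, and the axes are right-handed (so a half turn about x gives the same grasp; the last joint's range is limited). The gripper opens to 88 mm and grips with 3 to 60 N. Pads are 18 mm wide; open, the fingers measure 123 mm over their backs; the gripper's body (75 mm by 187 mm) begins 45 mm behind the grasp point.
Start: joints at [-1.259, 0.264, 1.604, -0, 1.274, -0.037], TCP at [0.231, -0.634, 0.204] pointing down, gripper open.
Joint ranges: [-2.63, 2.63], [-0.94, 2.18], [0.31, 2.57], [-1.31, 4.45], [0, 2.66], [-2.55, 2.55]. Speed limits (rad/s): [2.57, 2.57, 3.14, 3.14, 3.14, 3.14].

## Interface

Orientations are given as a rotation vector (axis times angle).
In Python, from bench import robot gives the robot as it stands. The module is installed in compiled form; this text tells all that it offers.
- The arm moves only by the tool carry_out, never from a script. Its argument "steps" is a list of rows, each a list of 3 entries, a list of its own where there are three numbers: the opening, from -1 (shut) to 1 (fully open), then the shift along the world's x, y, z in m, then the turn about the world's z in degrees. A call has 1 to 8 rows; each row shifts and turns the pose as measured when the row begins; what a row does not reach is not made up. A row lasts 1/12 s, in which the tool goes at most 41.7 mm and 7.16 degrees, less where a joint would pass 70% of its speed; a pose out of reach is approached as far as the arm can. A call with a gripper value outside its range is refused whole. The fingers move at their own pace and stop on an object; the grip force is fixed at half the most. Time passes only in rows, so rows that do not move let the fingers close. It gives the time, the measured TCP pose, the force and the opening at its end, in the units of the state.
- robot.read_state(): the state, without advancing time (a new reading comes with each control period).
- robot.snapshot(name): name is "side" or "top"; returns (picture, depth): 400x640x3 uint8, blue, green, red; 400x640 float32, m along the optical axis (not along the pixel's ray), 0 where there is no reading.
- robot.calibration(name): a dict with "camera_matrix" (3x3 intrinsics, pixels), "rvec" (rotation vector, rad) and "tvec" (3), from world to camera coordinates, as OpenCV has them. Camera axes: x right, y down, z forward; pixel columns grow to the right and rows downward; lengths in m; the calibration is good to about 2 mm. A picture is of the moment at which its call begins. calibration takes no time and is no camera call.
- robot.hand_in(): hands the job in, once; it reports no verdict.
The state is a dict: "time": time; "q": joint angles; "dq": joint speeds; "effort": joint torques, N m; "tcp_pos": TCP position; "tool_rot": TCP orientation; "force": force on the tool from outside, world axes, zero at the start; "wrist_torque": the same for the moment, N m; "finger_gap": finger opening in m.
Only numpy, scipy, OpenCV 4.12 (cv2) and the standard library are available. Lean on these libraries where they do the work, as an engineer would, in place of code of your own. Each camera call takes 0.05 s, during which the arm holds its last target. There are 200 camera calls.

## Task

Take the wooden pestle out of the slanted steel drip tube and stand it upright in the empty holder cup, lowering it until its foot rests on the cup's floor before you let go. Then start the drying timer: push the loose timer back against the steel upstand behind it and press its front button fully in against that stop, then let go. Leave the tamper and its cup, the scissors and the carton where they are.

Things in the scene. Friction and masses are not known exactly. Their poses are not given: they have to be found in the camera images.
- pestle_mid (a point): centre (half-way up) of the loose wooden pestle, a round rod 200 mm long, 0.12 kg; z runs along it from foot to handle end. 27 mm diameter up to 85 mm from the foot, 22 mm from 120 to 200 mm. At the start it sits 100 mm deep in the drip tube, leaning 35 degrees from vertical, handle end towards the robot, upper 100 mm free to grasp. Draw it out along its own axis
- pestle_foot (a point): centre of the pestle's foot end face, 100 mm below pestle_mid along its z axis; same axes
- tube_mouth (a point): centre of the upper opening of the slanted steel drip tube, 117 mm above the table. The tube is fixed: inside diameter 34 mm, outside 44 mm, 100 mm deep, leaning 35 degrees from vertical towards this frame's -x, on a base plate 170 x 100 x 12 mm. z is up (axes of the stand, not of the tube)
- cup_floor (a point): centre of the inner floor of the empty white stoneware holder cup, 8 mm above its underside; z is up. The cup is loose, 0.7 kg, 100 mm tall, outside diameter 52 mm (foot ring 72 mm), inside diameter 38 mm, 92 mm deep
- cup_mouth (a point): centre of the empty cup's mouth, 92 mm above cup_floor; same axes
- cup2: second, equal holder cup, in which the steel tamper stands; origin at the centre of its underside, z up. Leave it alone; the two cups may swap places
- tamper_mid (a point): centre of the steel tamper with a dark wooden knob 33 mm wide (145 mm long, standing upright in the second cup, its top 153 mm above the table); z is up along it. Leave it alone
- timer_mid (a point): centre of the loose white timer, a block 70 mm deep (x) x 100 mm wide (y) x 66 mm tall, 0.22 kg, standing on the table with the button on its front (-x) side, blank display on top; x points from the front to its back, which faces the upstand 15 to 50 mm away; z up. It slides easily when pushed
- start_top (a point): centre of the outer face of the timer's round front button, 32 mm in diameter, 38 mm above the table. It is pressed level, along the timer's +x
- start (a joint): travel of the button: 0 out, 0.008 m fully in (5 N); it springs back when let go
- upstand: steel upstand screwed to the table, 180 mm wide (y) and 50 mm high; origin at the foot of the middle of its flat front face, x points away from the timer, z up. The timer's back touches it when timer_mid is 35 mm in front of the face
- carton: cardboard carton 160 x 70 x 70 mm lying on the table; origin at the centre of its underside. Leave it alone
- scissors: scissors with red handles, about 210 mm long, lying flat; origin near the pivot. Leave them alone
Mind the look-alikes: they are no part of the job. Leave any green or orange look-alike of the part that bears pestle_mid alone.

How it is judged:
By the outcome, as a careful person would: the job done as asked, in the order asked, and still so for the second after the job is handed in, with the robot touching nothing.
It also fails if it takes over 61 s, if anything falls off the work surface, if the arm or the gripper's body presses on something with over 40 N, if the wrist force passes 120 N, or if a joint passes its speed limit or range.

## Working session

There is one attempt and no reset: what is moved stays moved. The work goes in short steps, Python scripts to look and compute and a tool call to move; the robot and the scene stay as the last step left them, time stands still between calls to the robot, and variables do not carry over. Pictures are saved under pics/ and viewed, about 8 in all and at most 12, crops included, and the job is handed in when it is done.

Besides the shell and the picture viewer there is one more tool, called after ">>>" as name(argument=value, ...), one argument or row to a line, values as JSON. carry_out: Moves the arm, as the interface text tells. Its arguments: {"type":"object","properties":{"steps":{"type":"array"}},"required":["steps"]}

```bash
mkdir -p pics
cat > h.py <<'E'
import numpy as np, cv2
from bench import robot
def cam(n):
    c=robot.calibration(n); K=np.array(c["camera_matrix"]); R=cv2.Rodrigues(np.array(c["rvec"],float))[0]; t=np.array(c["tvec"],float).ravel()
    return K,R,t
def ray(n,u,v):
    K,R,t=cam(n); d=R.T@np.linalg.solve(K,[u,v,1.]); return -R.T@t,d
def plane(n,u,v,z):
    o,d=ray(n,u,v); return o+d*(z-o[2])/d[2]
def proj(n,p):
    K,R,t=cam(n); q=K@(R@np.array(p)+t); return q[:2]/q[2]
def cloud(n,D):
    K,R,t=cam(n); v,u=np.indices(D.shape); P=np.stack([(u-K[0,2])*D/K[0,0],(v-K[1,2])*D/K[1,1],D],-1)
    return (P-t)@R
def snap(n,name):
    im,D=robot.snapshot(n); cv2.imwrite(f"pics/{name}.png",im); np.savez(f"{name}.npz",im=im,D=D); return im,D
E
python3 - <<'E'
from h import *
for n in("side","top"):
    im,D=snap(n,n+"0"); o,d=ray(n,320,200); print(n,o,d,(D>0).mean())
s=robot.read_state(); print(s["tcp_pos"],s["tool_rot"],s["finger_gap"],s["time"],s["force"])
E
```

```text
side [-0.00807877  0.6416794   0.7232057 ] [ 0.53498605 -0.63803816 -0.55384183] 0.995953125
top [ 0.39350676 -0.04358765  1.20786737] [ 0.16776147 -0.00734543 -0.98588219] 0.99605859375
[ 0.23046804 -0.63366883  0.20231945] [ 2.03229899  0.36018819 -2.032883  ] 0.08810916225050298 0.1 [0.94171661 0.1613327  0.30500155]
```

View pics/side0.png

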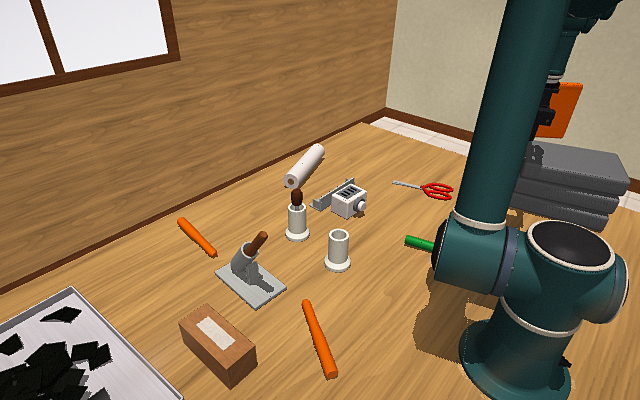

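View pics/top0.png

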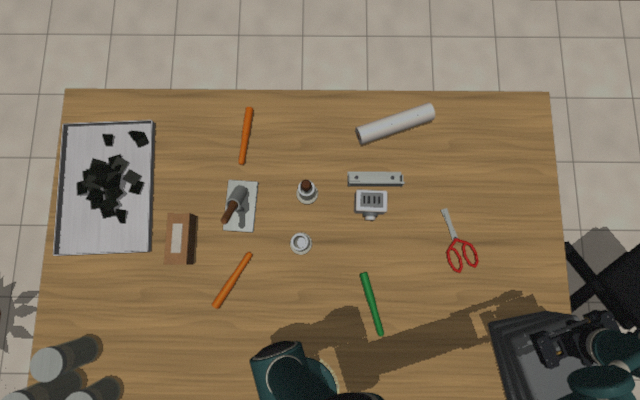

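```bash
cat > m.py <<'E'
from h import *
def load(n):
    f=np.load(n+".npz"); return f["im"],f["D"]
C={}
for n in("top","side"):
    im,D=load(n+"0"); C[n]=(im,cloud(n,D),cv2.cvtColor(im,cv2.COLOR_BGR2HSV))
def box(n,a,b,c,d):
    m=np.zeros((400,640),bool); m[b:d,a:c]=1; return m
# cups
for n,bs in {"top":{"cup":(285,228,318,258),"cup2":(292,172,322,207)},"side":{"cup":(320,222,360,276),"cup2":(280,185,316,245)}}.items():
    im,P,H=C[n]
    for k,b in bs.items():
        m=box(n,*b)&(abs(P[...,2]-.1)<.004)&(H[...,1]<60); q=P[m][:,:2]
        print(n,k,m.sum(),q.mean(0),cv2.minEnclosingCircle(q.astype(np.float32)))
# table level, timer, upstand
im,P,H=C["top"]; print("table z",np.median(P[300:330,250:300,2][:]),np.median(P[150:170,320:340,2]))
m=box("top",345,185,395,222)&(P[...,2]>.058)&(P[...,2]<.075); r=cv2.minAreaRect(P[m][:,:2].astype(np.float32)); print("timer",m.sum(),np.median(P[m][:,2]),r)
m=box("top",345,168,408,188)&(P[...,2]>.04)&(P[...,2]<.058); r=cv2.minAreaRect(P[m][:,:2].astype(np.float32)); print("upstand",m.sum(),r)
# pestle
A=[]
for n,b in {"top":(215,178,262,228),"side":(230,225,280,275)}.items():
    im,P,H=C[n]
    m=box(n,*b)&(H[...,1]>90)&(H[...,2]<150)&(P[...,2]>.06)&(P[...,2]<.3)
    q=P[m]; print(n,m.sum(),"z",q[:,2].min(),q[:,2].max())
    l=cv2.fitLine(q.astype(np.float32),cv2.DIST_HUBER,0,.01,.01).ravel(); l[:3]*=np.sign(l[2]); print(l, np.degrees(np.arccos(l[2])), q[q[:,2].argmax()])
    m2=box(n,*b)&(H[...,1]<60)&(P[...,2]>.03)&(P[...,2]<.2); q=P[m2]; print("tube",m2.sum(),q.min(0),q.max(0))
    crop=im[b[1]-10:b[3]+10,b[0]-10:b[2]+10]; v=crop.copy(); mm=m[b[1]-10:b[3]+10,b[0]-10:b[2]+10]; v[mm]=(0,255,0)
    cv2.imwrite(f"pics/c_{n}.png",cv2.resize(np.hstack([crop,v]),None,fx=5,fy=5,interpolation=0))
E
python3 m.py; python3 -c "
import cv2,numpy as np
a=cv2.imread('pics/c_top.png');b=cv2.imread('pics/c_side.png')
w=max(a.shape[1],b.shape[1]);f=lambda i:cv2.copyMakeBorder(i,0,0,0,w-i.shape[1],0)
v=np.vstack([f(a),f(b)]);cv2.imwrite('pics/cc.png',cv2.resize(v,None,fx=600/v.shape[0],fy=600/v.shape[0]))"
```

```text
top cup 89 [0.4552898 0.0102551] ((0.45478978753089905, 0.010602674447000027), 0.025628650560975075)
top cup2 57 [ 0.61520074 -0.01006048] ((0.6195516586303711, -0.007826108485460281), 0.025640549138188362)
side cup 120 [0.45450457 0.0130804 ] ((0.45508259534835815, 0.010755973868072033), 0.026966184377670288)
side cup2 77 [ 0.61564544 -0.00123133] ((0.6201526522636414, -0.004892496392130852), 0.026323458179831505)
table z -0.0016429671211296406 -0.0016265520132298854
timer 698 0.06428961652984835 ((0.5822059512138367, -0.21135182678699493), (0.09823644906282425, 0.08098568022251129), 89.19547271728516)
upstand 115 ((0.6489123106002808, -0.2322857528924942), (0.005915523041039705, 0.18060079216957092), 0.2531677484512329)
top 175 z 0.10501125856386559 0.2016320982158108
[-0.5993567   0.06546421  0.7978007   0.53574204  0.21104369  0.15975145] 37.079403 [0.50702038 0.22052661 0.2016321 ]
tube 299 [0.49742536 0.18682936 0.03342462] [0.63575023 0.23407894 0.19004043]
side 265 z 0.09816399450848434 0.20092773445015233
[-0.5714787  -0.01136905  0.8205381   0.53826517  0.22339442  0.14207022] 34.861298 [0.50714639 0.21816872 0.20092773]
tube 533 [0.54522386 0.19545892 0.03000089] [0.63449095 0.23472352 0.12860683]
```

View pics/cc.png

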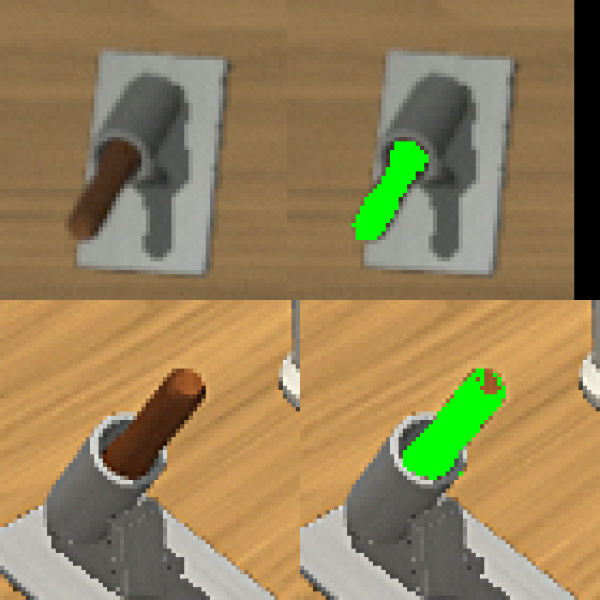

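```bash
cat > m2.py <<'E'
import io,contextlib
with contextlib.redirect_stdout(io.StringIO()): from m import *
N=[];
for n,b in {"top":(215,178,262,228),"side":(230,225,280,275)}.items():
    im,P,H=C[n]
    m=box(n,*b)&(H[...,1]>90)&(H[...,2]<230)&(P[...,2]>.11)&(P[...,2]<.22)
    m&=~((n=="side")&(abs(P[...,0]-.53)>.06))
    v,u=np.nonzero(m); r=cv2.fitLine(np.c_[u,v].astype(np.float32),cv2.DIST_HUBER,0,.01,.01).ravel()
    o,d1=ray(n,*(r[2:]-12*r[:2])); _,d2=ray(n,*(r[2:]+12*r[:2])); nn=np.cross(d1,d2); nn/=np.linalg.norm(nn); N.append((nn,nn@o)); print(n,m.sum(),r)
d=np.cross(N[0][0],N[1][0]); d/=np.linalg.norm(d); d*=np.sign(d[2])
p=np.linalg.lstsq(np.array([N[0][0],N[1][0],d]),np.array([N[0][1],N[1][1],0]),rcond=None)[0]
for z in(.117,.172,.199): q=p+d*(z-p[2])/d[2]; print(z,q)
print("axis",d,"lean",np.degrees(np.arccos(d[2])),"yaw of lean vs -x",np.degrees(np.arctan2(-d[1],-d[0])))
im,P,H=C["top"]
m=box("top",212,172,266,240)&(P[...,2]>.004)&(P[...,2]<.02)&(H[...,1]<60); m=cv2.morphologyEx(m.astype(np.uint8),cv2.MORPH_OPEN,np.ones((3,3)))>0
print("plate",cv2.minAreaRect(P[m][:,:2].astype(np.float32)))
m=box("top",345,185,395,226)&(P[...,2]>.015)&(P[...,2]<.075); r=P[m]; print("timer x range",np.percentile(r[:,0],[1,99]))
for a,b in((.063,.07),(.03,.05)):
    k=r[(r[:,2]>a-.0016)&(r[:,2]<b)]; print(a,k.min(0),k.max(0),len(k), cv2.minAreaRect(k[:,:2].astype(np.float32)))
m=box("top",345,168,408,190)&(P[...,2]>.02)&(P[...,2]<.058); k=P[m]; k=k[k[:,0]>.63]; print("up",np.percentile(k[:,0],[1,5,50,95]),k[:,1].min(),k[:,1].max())
im,P,H=C["side"]
m=box("side",325,175,372,225)&(P[...,2]>.063)&(P[...,2]<.07)&(P[...,0]<.64); print("timer side",m.sum(),cv2.minAreaRect(P[m][:,:2].astype(np.float32)))
s=robot.read_state(); R=cv2.Rodrigues(np.array(s["tool_rot"]))[0]; print(R.round(3))
E
python3 m2.py
```

```text
top 171 [  0.49852067  -0.8668778  228.17232    212.21951   ]
side 274 [  0.6697324  -0.7426025 255.99876   243.10469  ]
0.117 [0.56175452 0.2111422  0.117     ]
0.172 [0.5207976  0.21525219 0.172     ]
0.199 [0.50069148 0.21726982 0.199     ]
axis [-0.5961913   0.05982723  0.80061017] lean 36.81159145343017 yaw of lean vs -x -5.730393913164687
plate ((0.5777007341384888, 0.21036332845687866), (0.09945757687091827, 0.16943120956420898), 86.99429321289062)
timer x range [0.53034594 0.64716142]
0.063 [ 0.54178892 -0.26041855  0.06142146] [ 0.62178802 -0.16205458  0.06985559] 605 ((0.5816217660903931, -0.21122482419013977), (0.09769156575202942, 0.07992810010910034), 88.50787353515625)
0.03 [ 0.52860249 -0.25795237  0.02852837] [ 0.64405633 -0.14335229  0.04980379] 73 ((0.5764729976654053, -0.18326610326766968), (0.14678461849689484, 0.05564852058887482), 51.328041076660156)
up [0.64544315 0.64611265 0.64776593 0.67112398] -0.32257305628426153 -0.14197831882485026
timer side 347 ((0.5890759825706482, -0.21157494187355042), (0.10093481838703156, 0.06899045407772064), 88.38844299316406)
[[-0.001  0.342 -0.94 ]
 [ 0.002 -0.94  -0.342]
 [-1.    -0.002 -0.   ]]
```

>>> carry_out(
  steps=[
    [1,[0.012,0.035,0.006],6.5],
    [1,[0.012,0.035,0.006],6.5],
    [1,[0.012,0.035,0.006],6.5],
    [1,[0.012,0.035,0.006],6.5],
    [1,[0.012,0.035,0.006],6.5],
    [1,[0.012,0.035,0.006],6.5],
    [1,[0.012,0.035,0.006],6.5],
    [1,[0.012,0.035,0.006],6.5],
  ],
)

```text
time: 0.77
tcp_pos: [0.3227, -0.345, 0.2415]
tool_rot: [1.413, 1.075, -1.424]
force: [1.3, -0.5, 0.7]
finger_gap: 0.0885
```

>>> carry_out(
  steps=[
    [1,[0.012,0.035,0.006],6.5],
    [1,[0.012,0.035,0.006],6.5],
    [1,[0.012,0.035,0.006],6.5],
    [1,[0.012,0.035,0.006],6.5],
    [1,[0.012,0.035,0.006],6.5],
    [1,[0.012,0.035,0.006],6.5],
    [1,[0.012,0.035,0.006],6.5],
    [1,[0.012,0.035,0.006],6.5],
  ],
)

```text
time: 1.43
tcp_pos: [0.417, -0.0494, 0.2891]
tool_rot: [0.698, 1.464, -0.716]
force: [0.8, -0.1, -0.2]
finger_gap: 0.0881
```

```bash
cat > st.py <<'E'
from h import *
s=robot.read_state(); R=cv2.Rodrigues(np.array(s["tool_rot"]))[0]
print("t",round(s["time"],2),"tcp",np.round(s["tcp_pos"],4),"jaw",round(float(np.degrees(np.arctan2(R[1,1],R[0,1]))),1),"down",R[:,0].round(3),"F",np.round(s["force"],1),"gap",round(s["finger_gap"],4),"q",np.round(s["q"],2))
E
python3 st.py
```

```text
t 1.43 tcp [ 0.417  -0.0494  0.2891] jaw 38.2 down [-0.014 -0.005 -1.   ] F [ 0.8 -0.1 -0.2] gap 0.0881 q [-0.17 -0.27  1.98 -0.01  1.44 -0.84]
```

>>> carry_out(
  steps=[
    [1,[0.013,0.034,0],6],
    [1,[0.013,0.034,0],6],
    [1,[0.013,0.034,0],6],
    [1,[0.013,0.034,0],6],
    [1,[0.013,0.034,0],6],
    [1,[0.013,0.034,0],6],
    [1,[0.013,0.034,0],6],
    [1,[0.006,0.016,0],5],
  ],
)

```text
time: 2.1
tcp_pos: [0.5147, 0.2224, 0.2886]
tool_rot: [0.018, 1.574, -0.037]
force: [0.2, -1.1, 0.4]
finger_gap: 0.0887
```

```bash
python3 st.py
```

```text
t 2.1 tcp [0.5147 0.2224 0.2886] jaw 88.0 down [-0.003 -0.012 -1.   ] F [ 0.2 -1.1  0.4] gap 0.0887 q [ 0.37  0.01  1.73 -0.01  1.4  -1.16]
```

>>> carry_out(
  steps=[
    [1,[0.006,-0.007,0],-2],
    [1,[0,0,-0.03],0],
    [1,[0,0,-0.03],0],
    [1,[0,0,-0.03],0],
    [1,[0,0,-0.02],0],
    [1,[0,0,0],0],
  ],
)

```text
time: 2.6
tcp_pos: [0.5218, 0.2169, 0.1743]
tool_rot: [0.048, 1.572, -0.068]
force: [-0.4, -0.2, -0.3]
finger_gap: 0.088
```

```bash
python3 st.py
```

```text
t 2.6 tcp [0.5218 0.2169 0.1743] jaw 85.8 down [-0.002 -0.013 -1.   ] F [-0.4 -0.2 -0.3] gap 0.088 q [ 0.36  0.08  1.87 -0.01  1.2  -1.14]
```

Down the last 20 mm, then look before closing.

>>> carry_out(
  steps=[
    [1,[0,-0.001,-0.015],0],
    [1,[0,0,-0.006],0],
    [1,[0,0,0],0],
  ],
)

```text
time: 2.85
tcp_pos: [0.5213, 0.2128, 0.1528]
tool_rot: [0.051, 1.574, -0.075]
force: [0.4, -0.1, 0.6]
finger_gap: 0.0881
```

```bash
python3 st.py
python3 - <<'E'
from h import *
im,D=snap("side","side1"); cv2.imwrite("pics/side1c.png",cv2.resize(im[150:310,160:360],None,fx=3.5,fy=3.5))
E
```

```text
t 2.85 tcp [0.5213 0.2128 0.1528] jaw 85.4 down [-0.005 -0.015 -1.   ] F [ 0.4 -0.1  0.6] gap 0.0881 q [ 0.35  0.1   1.89 -0.01  1.16 -1.13]
```

View pics/side1c.png

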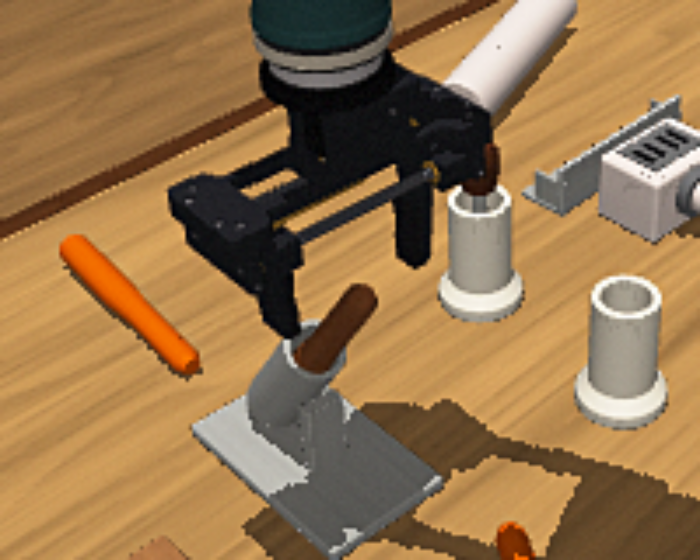

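Run:
```python
from h import *
for p in ([.521,.213,.153],[.521,.213,.172],[.521,.215,.172],[.503,.217,.199],[.521,.257,.153],[.521,.169,.153]):
    q=proj("side",p); print(p,q.round(1),((q-[160,150])*3.5).round())
```

```text
[0.521, 0.213, 0.153] [260.9 245.2] [353. 333.]
[0.521, 0.213, 0.172] [260.3 238.6] [351. 310.]
[0.521, 0.215, 0.172] [259.6 239. ] [349. 312.]
[0.503, 0.217, 0.199] [263.8 233.3] [363. 291.]
[0.521, 0.257, 0.153] [245.7 254.9] [300. 367.]
[0.521, 0.169, 0.153] [275.1 236. ] [403. 301.]
```

Run:
```python
from h import *
im,D=snap("top","top1")
for n in("side","top"):
    f=np.load(n+"1.npz"); im,D=f["im"],f["D"]; P=cloud(n,D)
    m=(im.max(2)<60)&(abs(P[...,0]-.52)<.06)&(abs(P[...,1]-.21)<.1)&(P[...,2]>.1)&(P[...,2]<.26)
    q=P[m]
    for s in(-1,1):
        k=q[(q[:,1]-.213)*s>0]; print(n,s,len(k)); 
        if len(k)==0: continue
        for lo in np.arange(.13,.24,.015):
            b=k[(k[:,2]>=lo)&(k[:,2]<lo+.015)]
            if len(b): print(round(lo,3),len(b),b[:,:2].min(0).round(3),b[:,:2].max(0).round(3))
```

```text
side -1 257
0.175 5 [0.5   0.164] [0.518 0.211]
0.19 54 [0.501 0.159] [0.526 0.21 ]
0.205 55 [0.505 0.158] [0.525 0.172]
0.22 68 [0.505 0.154] [0.527 0.172]
0.235 36 [0.503 0.155] [0.527 0.172]
side 1 285
0.13 4 [0.531 0.214] [0.555 0.22 ]
0.145 3 [0.522 0.218] [0.545 0.221]
0.16 8 [0.507 0.217] [0.537 0.225]
0.175 15 [0.499 0.215] [0.527 0.269]
0.19 60 [0.497 0.217] [0.534 0.273]
0.205 52 [0.513 0.26 ] [0.535 0.276]
0.22 45 [0.513 0.259] [0.524 0.278]
0.235 1 [0.512 0.273] [0.512 0.273]
top -1 7
top 1 3
```

Run:
```python
from h import *
f=np.load("side1.npz"); im,D=f["im"],f["D"]; P=cloud("side",D)
m=(im.max(2)<70)&(abs(P[...,0]-.52)<.09)&(abs(P[...,1]-.21)<.14)&(P[...,2]>.17)&(P[...,2]<.45)
q=P[m]
for lo in np.arange(.17,.44,.012):
    b=q[(q[:,2]>=lo)&(q[:,2]<lo+.012)]
    if len(b): print(round(lo,3),len(b),b[:,:2].min(0).round(3),b[:,:2].max(0).round(3))
# tip pixel rays of fingers at several rows
for u,v in((241,244),(242,240),(278,223),(278,218)): print(u,v,im[v,u],P[v,u].round(3))
f=np.load("top1.npz"); im,D=f["im"],f["D"]; P=cloud("top",D)
m=(P[...,2]>.2)&(abs(P[...,0]-.52)<.1)&(abs(P[...,1]-.21)<.14); print("top cloud z>.2: ",P[m].min(0),P[m].max(0),m.sum())
```

```text
0.17 14 [0.504 0.217] [0.531 0.226]
0.182 50 [0.497 0.159] [0.53  0.272]
0.194 92 [0.504 0.159] [0.534 0.273]
0.206 91 [0.505 0.158] [0.535 0.275]
0.218 81 [0.505 0.158] [0.526 0.277]
0.23 70 [0.505 0.154] [0.527 0.278]
0.242 41 [0.494 0.155] [0.558 0.303]
0.254 243 [0.479 0.132] [0.56  0.303]
0.266 442 [0.48  0.132] [0.558 0.31 ]
0.278 335 [0.479 0.126] [0.559 0.312]
0.29 943 [0.479 0.122] [0.561 0.312]
0.302 180 [0.495 0.176] [0.54  0.235]
0.314 134 [0.497 0.176] [0.541 0.235]
0.326 84 [0.484 0.181] [0.51  0.236]
0.338 219 [0.483 0.177] [0.545 0.255]
0.35 155 [0.483 0.182] [0.55  0.255]
0.362 38 [0.484 0.199] [0.529 0.251]
0.374 160 [0.482 0.188] [0.545 0.255]
0.386 259 [0.483 0.191] [0.54  0.255]
0.398 225 [0.485 0.196] [0.535 0.254]
0.41 228 [0.484 0.194] [0.538 0.255]
0.422 261 [0.485 0.199] [0.535 0.267]
0.434 279 [0.485 0.195] [0.541 0.267]
241 244 [13 10 11] [0.516 0.27  0.195]
242 240 [21 17 17] [0.515 0.266 0.204]
278 223 [12 15 16] [0.508 0.17  0.198]
278 218 [11 10 12] [0.509 0.168 0.21 ]
top cloud z>.2:  [0.42012529 0.11965177 0.25009521] [0.57938151 0.30975992 0.62306553] 5265
```

>>> carry_out(
  steps=[
    [1,[0,0.002,-0.008],0],
    [1,[0,0,-0.008],0],
    [1,[0,0,-0.006],0],
    [1,[0,0,-0.005],0],
    [1,[0,0,0],0],
  ],
)

```text
time: 3.37
tcp_pos: [0.5255, 0.2166, 0.1301]
tool_rot: [0.055, 1.564, -0.072]
force: [-1.5, -0.3, -1.0]
finger_gap: 0.0879
```

```bash
python3 st.py
cat > grip.py <<'E'
from h import *
import sys
n=sys.argv[1]; im,D=snap("side",n); P=cloud("side",D); t=np.array(robot.read_state()["tcp_pos"])
m=(im.max(2)<60)&(abs(P[...,0]-t[0])<.03)&(abs(P[...,1]-t[1])<.1)&(abs(P[...,2]-t[2]-.05)<.1)
H=cv2.cvtColor(im,cv2.COLOR_BGR2HSV); m&=~((H[...,1]>120)&(H[...,2]>25))
q=P[m]
for s in(-1,1):
    k=q[(q[:,1]-t[1])*s>.009]
    if len(k): print("finger",s,"tip z",np.percentile(k[:,2],[0,2,5]).round(4),"y",np.percentile(k[:,1],[2,98]).round(3),"x",np.percentile(k[:,0],[2,98]).round(3),len(k))
c=proj("side",t+[0,0,.02]).astype(int); x=max(c[0]-90,0); y=max(c[1]-80,0)
cv2.imwrite(f"pics/{n}c.png",cv2.resize(im[y:y+160,x:x+200],None,fx=3.5,fy=3.5)); print("crop origin",x,y)
E
python3 grip.py side2
```

```text
t 3.37 tcp [0.5255 0.2166 0.1301] jaw 85.4 down [ 0.006 -0.011 -1.   ] F [-1.5 -0.3 -1. ] gap 0.0879 q [ 0.36  0.12  1.91 -0.01  1.11 -1.13]
finger -1 tip z [0.1657 0.1705 0.175 ] y [0.129 0.203] x [0.496 0.536] 597
finger 1 tip z [0.1658 0.1753 0.186 ] y [0.229 0.313] x [0.496 0.552] 1223
crop origin 168 165
```

View pics/side2c.png

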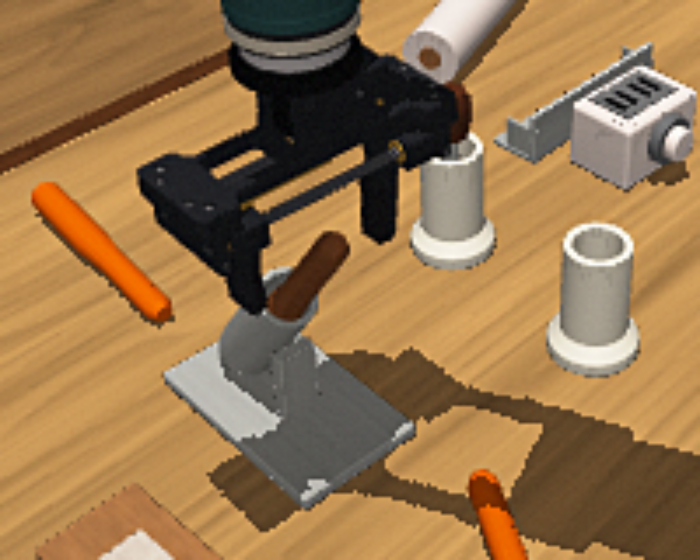

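>>> carry_out(
  steps=[
    [1,[-0.003,0,-0.007],0],
    [1,[0,0,-0.006],0],
    [1,[0,0,0],0],
    [-1,[0,0,0],0],
    [-1,[0,0,0],0],
    [-1,[0,0,0],0],
    [-1,[0,0,0],0],
    [-1,[0,0,0],0],
  ],
)

```text
time: 4.08
tcp_pos: [0.5225, 0.2169, 0.1164]
tool_rot: [0.055, 1.563, -0.071]
force: [0.4, 1.0, -0.5]
finger_gap: 0.0571
```

```bash
python3 st.py;python3 grip.py side3
```

```text
t 4.08 tcp [0.5225 0.2169 0.1164] jaw 85.4 down [ 0.006 -0.011 -1.   ] F [ 0.4  1.  -0.5] gap 0.0571 q [ 0.36  0.13  1.93 -0.01  1.08 -1.13]
finger -1 tip z [0.1519 0.157  0.1624] y [0.129 0.205] x [0.493 0.534] 605
finger 1 tip z [0.152  0.1616 0.1731] y [0.229 0.313] x [0.493 0.549] 1216
crop origin 169 171
```

View pics/side3c.png

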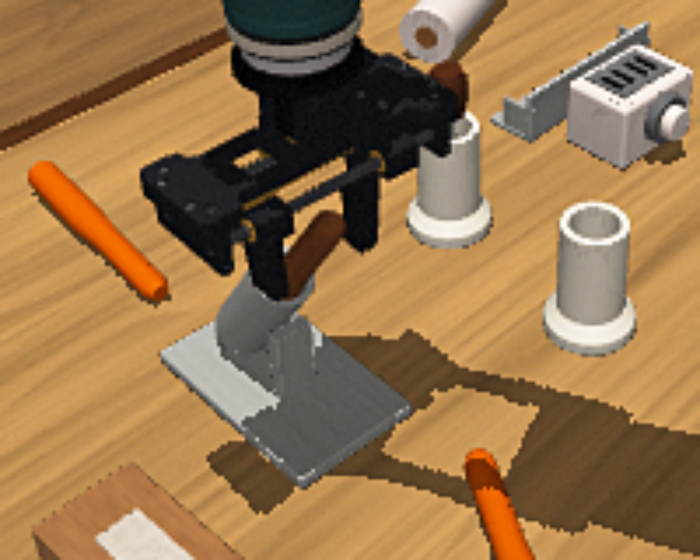

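>>> carry_out(
  steps=[
    [-1,[0,0,0],0],
    [-1,[0,0,0],0],
    [-1,[0,0,0],0],
    [-1,[0,0,0],0],
    [-1,[0,0,0],0],
    [-1,[0,0,0],0],
    [-1,[0,0,0],0],
  ],
)

```text
time: 4.72
tcp_pos: [0.523, 0.2168, 0.1172]
tool_rot: [0.055, 1.562, -0.071]
force: [0.6, -0.1, -0.1]
finger_gap: 0.0212
```

```bash
python3 st.py;python3 grip.py side4
```

```text
t 4.72 tcp [0.523  0.2168 0.1172] jaw 85.4 down [ 0.008 -0.011 -1.   ] F [ 0.6 -0.1 -0.1] gap 0.0212 q [ 0.36  0.13  1.93 -0.01  1.08 -1.13]
finger -1 tip z [0.1093 0.1574 0.1651] y [0.129 0.207] x [0.493 0.536] 524
finger 1 tip z [0.1526 0.1625 0.1727] y [0.229 0.313] x [0.494 0.549] 1198
crop origin 169 170
```

View pics/side4c.png

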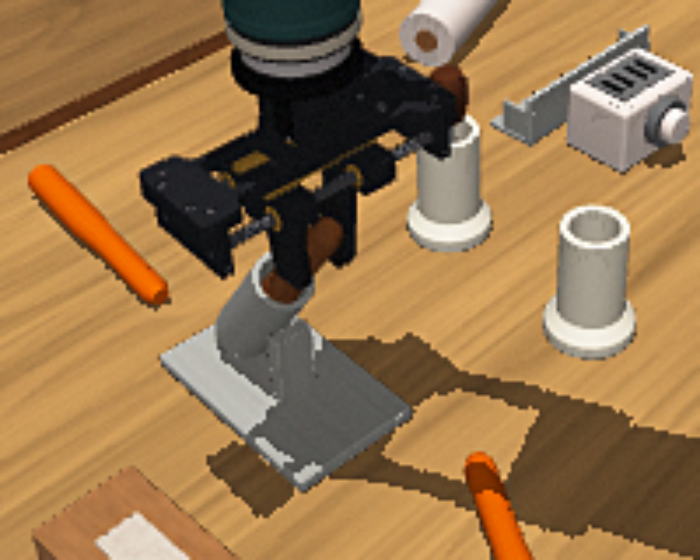

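>>> carry_out(
  steps=[
    [-1,[-0.004,0,0.006],0],
    [-1,[-0.006,0.0005,0.009],0],
    [-1,[-0.006,0.0005,0.009],0],
    [-1,[-0.006,0.0005,0.009],0],
    [-1,[-0.006,0.0005,0.009],0],
    [-1,[0,0,0],0],
  ],
)

```text
time: 5.27
tcp_pos: [0.4921, 0.219, 0.1633]
tool_rot: [0.056, 1.562, -0.071]
force: [0.2, 0.9, -1.5]
finger_gap: 0.0208
```

```bash
python3 st.py;python3 grip.py side5
```

```text
t 5.27 tcp [0.4921 0.219  0.1633] jaw 85.4 down [ 0.008 -0.01  -1.   ] F [ 0.2  0.9 -1.5] gap 0.0208 q [ 0.38  0.03  1.94 -0.01  1.16 -1.1 ]
finger -1 tip z [0.1983 0.2028 0.2103] y [0.132 0.209] x [0.463 0.502] 559
finger 1 tip z [0.2005 0.209  0.2199] y [0.231 0.315] x [0.463 0.518] 1319
crop origin 176 161
```

>>> carry_out(
  steps=[
    [-1,[-0.005,0,0.007],0],
    [-1,[-0.006,0.0005,0.009],0],
    [-1,[-0.005,0.0005,0.008],0],
    [-1,[0,0,0],0],
  ],
)

```text
time: 5.65
tcp_pos: [0.4738, 0.2197, 0.1885]
tool_rot: [0.055, 1.563, -0.072]
force: [-0.2, 0.2, -0.5]
finger_gap: 0.0211
```

```bash
python3 st.py;python3 grip.py side6
```

```text
t 5.65 tcp [0.4738 0.2197 0.1885] jaw 85.4 down [ 0.007 -0.011 -1.   ] F [-0.2  0.2 -0.5] gap 0.0211 q [ 0.4  -0.02  1.95 -0.01  1.21 -1.09]
finger -1 tip z [0.2243 0.2284 0.237 ] y [0.132 0.21 ] x [0.444 0.482] 585
finger 1 tip z [0.2232 0.234  0.2443] y [0.232 0.316] x [0.444 0.5  ] 1429
crop origin 182 156
```

View pics/side6c.png

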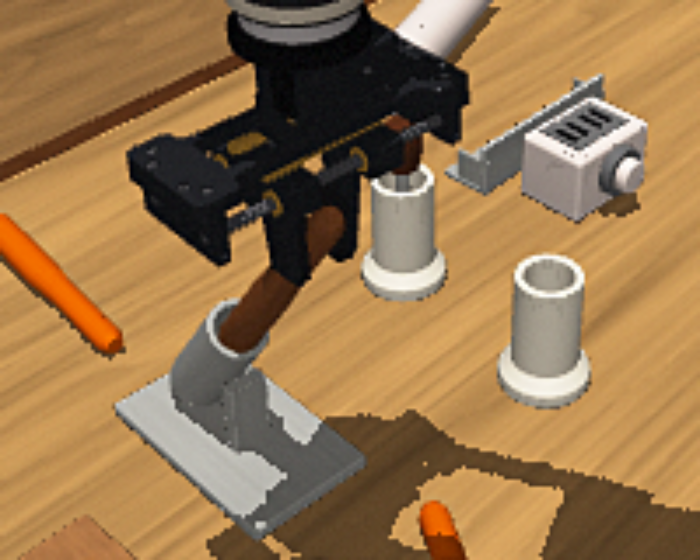

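>>> carry_out(
  steps=[
    [-1,[0.012,-0.001,0.008],0],
    [-1,[0.013,-0.001,0.007],0],
    [-1,[0.013,-0.001,0.006],0],
    [-1,[0,0,0],0],
  ],
)

```text
time: 6.03
tcp_pos: [0.5078, 0.2166, 0.2072]
tool_rot: [0.053, 1.573, -0.072]
force: [-0.5, 0.1, -0.4]
finger_gap: 0.0212
```

```bash
python3 st.py
cat > ax.py <<'E'
from h import *
import sys
# pestle axis below the fingers from silhouettes in both views
def masks(name):
    N=[];t=np.array(robot.read_state()["tcp_pos"])+[0,0,.035]
    for n in("side","top"):
        im,D=snap(n,n+name); P=cloud(n,D); H=cv2.cvtColor(im,cv2.COLOR_BGR2HSV)
        m=(H[...,0]<14)&(H[...,1]>120)&(H[...,2]>30)&(H[...,2]<170)&(abs(P[...,:2]-t[:2]).max(2)<.13)&(P[...,2]>t[2]-.17)&(P[...,2]<t[2]+.09)&(abs(P[...,1]-t[1])<.035)
        m=cv2.morphologyEx(m.astype(np.uint8),cv2.MORPH_OPEN,np.ones((3,3)))
        k,l,st,_=cv2.connectedComponentsWithStats(m)
        if k<2: print(n,"none"); continue
        q=P[m>0]; f=cv2.fitLine(q.astype(np.float32),cv2.DIST_HUBER,0,.01,.01).ravel(); f[:3]*=np.sign(f[2])
        lo=q[q[:,2]<np.percentile(q[:,2],8)].mean(0); hi=q[q[:,2]>np.percentile(q[:,2],92)].mean(0)
        print(n,len(q),"dir",f[:3].round(3),"lean x,y deg",np.degrees(np.arctan2(f[:2],f[2])).round(1),"low",lo.round(4),"high",hi.round(4),"zmin/max",q[:,2].min().round(4),q[:,2].max().round(4))
masks(sys.argv[1])
E
python3 ax.py a
```

```text
t 6.03 tcp [0.5078 0.2166 0.2072] jaw 85.4 down [-0.004 -0.012 -1.   ] F [-0.5  0.1 -0.4] gap 0.0212 q [ 0.36  0.04  1.86 -0.01  1.26 -1.12]
side 507 dir [-0.368  0.012  0.93 ] lean x,y deg [-21.6   0.7] low [0.5589 0.2191 0.1142] high [0.4941 0.2212 0.2897] zmin/max 0.1067 0.3095
top none
```

>>> carry_out(
  steps=[
    [-1,[0.014,-0.001,0.005],0],
    [-1,[0.014,-0.001,0.004],0],
    [-1,[0.014,-0.001,0.002],0],
    [-1,[0.014,-0.001,0.001],0],
    [-1,[0,0,0],0],
  ],
)

```text
time: 6.55
tcp_pos: [0.5528, 0.2135, 0.2144]
tool_rot: [0.051, 1.594, -0.072]
force: [0.6, -0.6, 3.2]
finger_gap: 0.0208
```

```bash
python3 st.py;python3 ax.py b
```

```text
t 6.55 tcp [0.5528 0.2135 0.2144] jaw 85.5 down [-0.025 -0.012 -1.   ] F [ 0.6 -0.6  3.2] gap 0.0208 q [ 0.33  0.12  1.75 -0.    1.3  -1.16]
side 643 dir [-0.059 -0.014  0.998] lean x,y deg [-3.4 -0.8] low [0.5559 0.2175 0.1134] high [0.5446 0.2183 0.2934] zmin/max 0.1045 0.3187
top none
```

>>> carry_out(
  steps=[
    [-1,[0.012,-0.001,0.0],0],
    [-1,[0.003,0,0.0],0],
    [-1,[-0.005,0,0.006],0],
    [-1,[0,0,0.015],0],
    [-1,[0,0,0.02],0],
    [-1,[0,0,0.02],0],
    [-1,[0,0,0],0],
  ],
)

```text
time: 7.23
tcp_pos: [0.5542, 0.2117, 0.2741]
tool_rot: [0.046, 1.602, -0.073]
force: [0.9, -0.1, -1.0]
finger_gap: 0.0212
```

```bash
python3 st.py;python3 ax.py c; python3 grip.py side7
```

```text
t 7.23 tcp [0.5542 0.2117 0.2741] jaw 85.7 down [-0.033 -0.016 -0.999] F [ 0.9 -0.1 -1. ] gap 0.0212 q [ 0.33  0.1   1.67 -0.    1.41 -1.17]
side 792 dir [ 0.002 -0.001  1.   ] lean x,y deg [ 0.1 -0.1] low [0.5487 0.2167 0.1707] high [0.549  0.217  0.3532] zmin/max 0.1607 0.3781
top none
finger -1 tip z [0.3047 0.3128 0.3225] y [0.126 0.201] x [0.523 0.575] 795
finger 1 tip z [0.3044 0.3143 0.3239] y [0.224 0.309] x [0.524 0.58 ] 1495
crop origin 157 108
```

View pics/side7c.png

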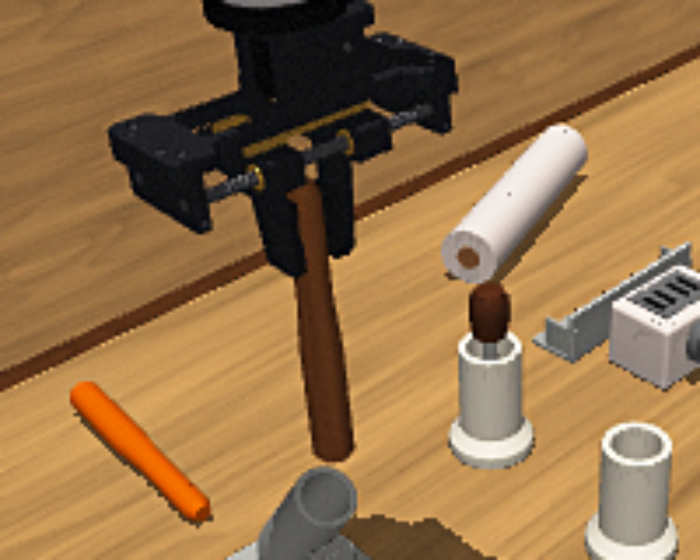

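>>> carry_out(
  steps=[
    [-1,[-0.008,-0.014,0.003],0],
    [-1,[-0.014,-0.028,0.0],0],
    [-1,[-0.015,-0.03,0],0],
    [-1,[-0.015,-0.03,0],0],
    [-1,[-0.015,-0.03,0],0],
    [-1,[-0.015,-0.03,0],0],
    [-1,[-0.012,-0.023,0],0],
    [-1,[0,0,0],0],
  ],
)

```text
time: 8.05
tcp_pos: [0.4452, 0.0201, 0.2541]
tool_rot: [0.034, 1.631, -0.075]
force: [0.0, -0.2, -1.5]
finger_gap: 0.0212
```

```bash
python3 st.py
cat > foot.py <<'E'
from h import *
import sys
im,D=snap("side","side"+sys.argv[1]); P=cloud("side",D); t=np.array(robot.read_state()["tcp_pos"]); H=cv2.cvtColor(im,cv2.COLOR_BGR2HSV)
m=(H[...,0]<14)&(H[...,1]>120)&(H[...,2]>30)&(H[...,2]<170)&(abs(P[...,:2]-t[:2]).max(2)<.04)&(P[...,2]>t[2]-.17)&(P[...,2]<t[2]+.03)
q=P[m]; z0=np.percentile(q[:,2],1); c=cam("side"); o=-c[1].T@c[2]
for a,b,r in((.005,.025,.0135),(.03,.06,.0135),(.12,.145,.011)):
    k=q[(q[:,2]>z0+a)&(q[:,2]<z0+b)]
    if len(k)<8: continue
    g=k.mean(0); d=(o-g)[:2]; d/=np.linalg.norm(d); print("z",g[2].round(4),"axis",(g[:2]-d*r*.785).round(4),len(k))
print("zmin",z0.round(4))
m=(abs(P[...,2]-.1)<.004)&(H[...,1]<60)&(abs(P[...,0]-.455)<.05)&(abs(P[...,1]-.0107)<.05)
if m.sum()>20: print("cup",cv2.minEnclosingCircle(P[m][:,:2].astype(np.float32)),m.sum())
E
python3 foot.py 8
```

```text
t 8.05 tcp [0.4452 0.0201 0.2541] jaw 86.1 down [-0.061 -0.024 -0.998] F [ 0.  -0.2 -1.5] gap 0.0212 q [ 0.01 -0.16  1.96 -0.02  1.41 -1.49]
z 0.1598 axis [0.4448 0.0177] 67
z 0.1899 axis [0.4454 0.0183] 108
z 0.2744 axis [0.4482 0.0209] 60
zmin 0.1449
cup ((0.45566636323928833, 0.01243498083204031), 0.02655387483537197) 117
```

>>> carry_out(
  steps=[
    [-1,[0.009,-0.008,-0.01],0],
    [-1,[0,0,-0.015],0],
    [-1,[0,0,0],0],
  ],
)

```text
time: 8.35
tcp_pos: [0.4559, 0.0137, 0.2251]
tool_rot: [0.036, 1.63, -0.073]
force: [-0.8, -1.0, -1.8]
finger_gap: 0.0208
```

```bash
python3 st.py; python3 foot.py 9
```

```text
t 8.35 tcp [0.4559 0.0137 0.2251] jaw 86.1 down [-0.061 -0.021 -0.998] F [-0.8 -1.  -1.8] gap 0.0208 q [-0.01 -0.13  1.98 -0.02  1.35 -1.5 ]
z 0.1316 axis [0.4566 0.0121] 69
z 0.1613 axis [0.4569 0.0122] 107
z 0.2455 axis [0.459  0.0143] 55
zmin 0.1163
cup ((0.4547186493873596, 0.012398933060467243), 0.0254263523966074) 91
```

>>> carry_out(
  steps=[
    [-1,[-0.003,-0.002,0],0],
    [-1,[0,0,-0.012],0],
    [-1,[0,0,-0.012],0],
    [-1,[0,0,-0.012],0],
    [-1,[0,0,0],0],
  ],
)

```text
time: 8.82
tcp_pos: [0.4557, 0.0133, 0.1872]
tool_rot: [0.033, 1.628, -0.07]
force: [-0.6, -0.1, -1.5]
finger_gap: 0.021
```

```bash
python3 st.py; python3 foot.py 10; python3 grip.py side11
```

```text
t 8.82 tcp [0.4557 0.0133 0.1872] jaw 86.3 down [-0.059 -0.021 -0.998] F [-0.6 -0.1 -1.5] gap 0.021 q [-0.01 -0.1   2.03 -0.02  1.27 -1.51]
z 0.1126 axis [0.456  0.0119] 60
z 0.1427 axis [0.457  0.0122] 97
zmin 0.0972
cup ((0.4551903307437897, 0.012754098512232304), 0.02566535398364067) 86
finger -1 tip z [0.2245 0.2307 0.2408] y [-0.071  0.004] x [0.427 0.469] 545
finger 1 tip z [0.2249 0.2327 0.243 ] y [0.027 0.111] x [0.43  0.485] 1138
crop origin 249 118
```

View pics/side11c.png

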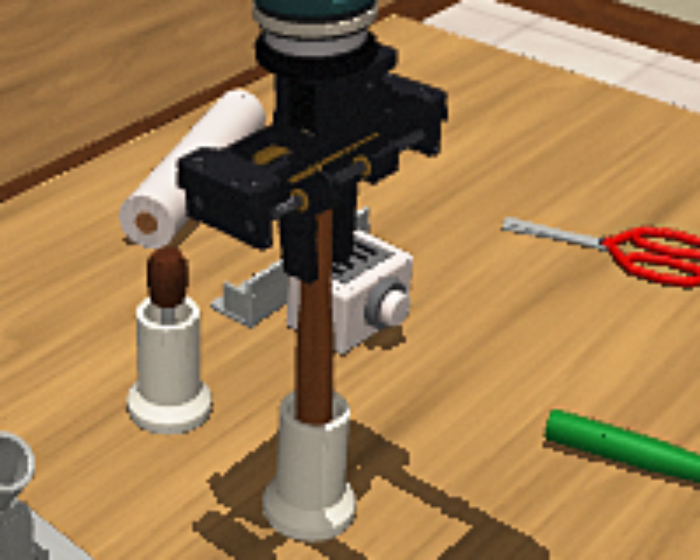

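>>> carry_out(
  steps=[
    [-1,[0,0,-0.012],0],
    [-1,[0,0,-0.012],0],
    [-1,[0,0,-0.012],0],
    [-1,[0,0,-0.012],0],
    [-1,[0,0,0],0],
  ],
)

```text
time: 9.33
tcp_pos: [0.4578, 0.013, 0.1394]
tool_rot: [0.032, 1.622, -0.07]
force: [-1.6, 0.5, -1.7]
finger_gap: 0.0213
```

```bash
python3 st.py; python3 grip.py side12|head -2; python3 foot.py 13
```

```text
t 9.33 tcp [0.4578 0.013  0.1394] jaw 86.3 down [-0.052 -0.023 -0.998] F [-1.6  0.5 -1.7] gap 0.0213 q [-0.01 -0.06  2.08 -0.02  1.17 -1.5 ]
finger -1 tip z [0.1738 0.1842 0.1957] y [-0.071  0.003] x [0.429 0.468] 476
finger 1 tip z [0.1747 0.1848 0.1953] y [0.027 0.111] x [0.431 0.487] 1063
z 0.1098 axis [0.4605 0.0113] 70
z 0.1397 axis [0.462  0.0119] 91
zmin 0.0945
cup ((0.45418503880500793, 0.01277452427893877), 0.025512339547276497) 87
```

>>> carry_out(
  steps=[
    [-1,[-0.005,0,-0.004],0],
    [-1,[0,0,-0.005],0],
    [-1,[0,0,-0.003],0],
    [-1,[0,0,0],0],
  ],
)

```text
time: 9.77
tcp_pos: [0.456, 0.0132, 0.1307]
tool_rot: [0.032, 1.614, -0.07]
force: [-0.9, 0.2, -1.9]
finger_gap: 0.0211
```

```bash
python3 st.py
```

```text
t 9.77 tcp [0.456  0.0132 0.1307] jaw 86.3 down [-0.044 -0.022 -0.999] F [-0.9  0.2 -1.9] gap 0.0211 q [-0.01 -0.06  2.1  -0.02  1.15 -1.5 ]
```

>>> carry_out(
  steps=[
    [-1,[-0.002,0,-0.003],0],
    [-1,[0,0,-0.003],0],
    [-1,[0,0,0],0],
  ],
)

```text
time: 10.02
tcp_pos: [0.4545, 0.0132, 0.1249]
tool_rot: [0.032, 1.612, -0.07]
force: [-0.1, -0.6, -1.9]
finger_gap: 0.0209
```

>>> carry_out(
  steps=[
    [-1,[0,0,-0.003],0],
    [-1,[0,0,0],0],
  ],
)

```text
time: 10.18
tcp_pos: [0.4546, 0.0132, 0.1217]
tool_rot: [0.032, 1.611, -0.07]
force: [-0.5, -0.1, -0.7]
finger_gap: 0.0211
```

```bash
python3 st.py;python3 grip.py side14|head -2; python3 foot.py 15
```

```text
t 10.18 tcp [0.4546 0.0132 0.1217] jaw 86.3 down [-0.042 -0.022 -0.999] F [-0.5 -0.1 -0.7] gap 0.0211 q [-0.01 -0.06  2.12 -0.02  1.13 -1.5 ]
finger -1 tip z [0.1575 0.1642 0.1718] y [-0.071  0.003] x [0.426 0.462] 445
finger 1 tip z [0.1588 0.1678 0.1777] y [0.027 0.111] x [0.427 0.483] 1049
z 0.1106 axis [0.4577 0.0117] 62
z 0.1382 axis [0.458  0.0116] 63
zmin 0.0965
cup ((0.45637601613998413, 0.01332181692123413), 0.026574762538075447) 88
```

>>> carry_out(
  steps=[
    [-1,[0,0,-0.002],0],
    [-1,[0,0,0],0],
  ],
)

```text
time: 10.45
tcp_pos: [0.4564, 0.0131, 0.1216]
tool_rot: [0.032, 1.608, -0.07]
force: [-0.4, -0.4, -1.2]
finger_gap: 0.021
```

>>> carry_out(
  steps=[
    [-1,[0,0,-0.002],0],
    [-1,[0,0,0],0],
  ],
)

```text
time: 10.62
tcp_pos: [0.4583, 0.0131, 0.1216]
tool_rot: [0.032, 1.604, -0.07]
force: [0.0, 1.3, -0.9]
finger_gap: 0.0212
```

```bash
python3 st.py
```

```text
t 10.62 tcp [0.4583 0.0131 0.1216] jaw 86.3 down [-0.035 -0.023 -0.999] F [ 0.   1.3 -0.9] gap 0.0212 q [-0.01 -0.06  2.11 -0.03  1.12 -1.5 ]
```

```bash
python3 grip.py side16; python3 foot.py 17; python3 -c "
from h import *
s=robot.read_state(); print(np.round(s['q'],4),np.round(s['effort'],2),s['wrist_torque'])"
```

```text
finger -1 tip z [0.1584 0.1636 0.1706] y [-0.07   0.003] x [0.429 0.464] 434
finger 1 tip z [0.1554 0.1681 0.1773] y [0.027 0.111] x [0.43  0.486] 1041
crop origin 248 141
z 0.108 axis [0.4618 0.0119] 65
z 0.1366 axis [0.462  0.0116] 73
zmin 0.0933
cup ((0.4537770748138428, 0.011496277526021004), 0.026329366490244865) 83
[-0.0071 -0.0554  2.1142 -0.0254  1.1182 -1.5018] [  0.   -30.14 -33.33  -0.1    0.26  -0.  ] [ 0.0502207  -0.21670848  0.0456148 ]
```

View pics/side16c.png

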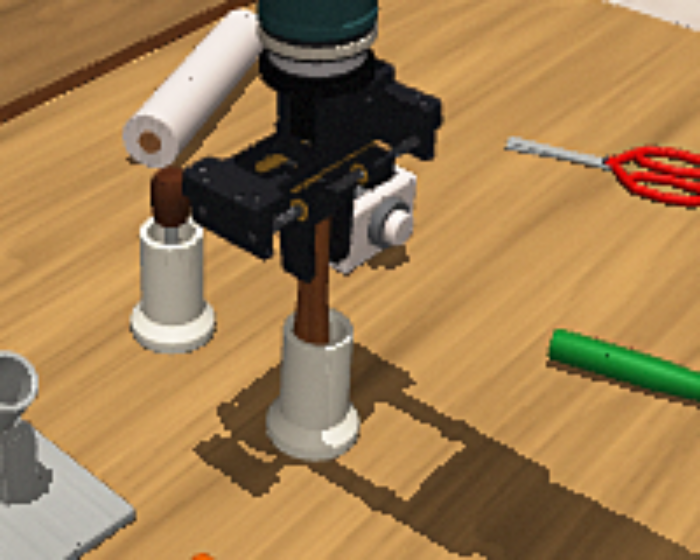

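>>> carry_out(
  steps=[
    [-1,[-0.004,0,0],0],
    [-1,[-0.001,0,0],0],
    [-1,[0,0,-0.003],0],
  ],
)

```text
time: 10.97
tcp_pos: [0.4554, 0.0129, 0.1209]
tool_rot: [0.032, 1.599, -0.07]
force: [-1.8, -0.8, 27.0]
finger_gap: 0.0209
```

```bash
python3 st.py;  python3 grip.py side18; python3 foot.py 19
```

```text
t 10.97 tcp [0.4554 0.0129 0.1209] jaw 86.3 down [-0.03  -0.023 -0.999] F [-1.8 -0.8 27. ] gap 0.0209 q [-0.01 -0.06  2.12 -0.03  1.11 -1.5 ]
finger -1 tip z [0.1567 0.1629 0.1706] y [-0.07   0.003] x [0.427 0.461] 427
finger 1 tip z [0.1586 0.1667 0.1778] y [0.027 0.111] x [0.427 0.484] 1042
crop origin 248 141
z 0.1325 axis [0.4579 0.013 ] 70
zmin 0.0005
cup ((0.4553305208683014, 0.012462708167731762), 0.025612402707338333) 89
```

>>> carry_out(
  steps=[
    [-1,[0,0,0],0],
    [-1,[-0.002,0,0],0],
    [-1,[0,0,0],0],
    [1,[0,0,0],0],
    [1,[0,0,0],0],
    [1,[0,0,0],0],
    [1,[0,0,0],0],
    [1,[0,0,0],0],
  ],
)

```text
time: 11.73
tcp_pos: [0.4507, 0.013, 0.1196]
tool_rot: [0.032, 1.603, -0.07]
force: [-0.2, -0.5, 0.1]
finger_gap: 0.0526
```

>>> carry_out(
  steps=[
    [1,[0,0,0.005],0],
    [1,[0,0,0.02],0],
    [1,[0,0,0.03],0],
    [1,[0,0,0.03],0],
    [1,[0,0,0.03],0],
    [1,[0,0,0],0],
  ],
)

```text
time: 12.23
tcp_pos: [0.4466, 0.013, 0.2375]
tool_rot: [0.032, 1.612, -0.07]
force: [0.1, 0.0, 0.1]
finger_gap: 0.088
```

```bash
python3 st.py
cat > pc.py <<'E'
from h import *
import sys
im,D=snap("side","side"+sys.argv[1]); P=cloud("side",D); H=cv2.cvtColor(im,cv2.COLOR_BGR2HSV); c=cam("side"); o=-c[1].T@c[2]
m=(H[...,0]<14)&(H[...,1]>120)&(H[...,2]>30)&(H[...,2]<190)&(abs(P[...,0]-.455)<.05)&(abs(P[...,1]-.012)<.05)&(P[...,2]>.1)&(P[...,2]<.23)
q=P[m]; print(len(q),"z",q[:,2].min().round(4),q[:,2].max().round(4))
for a,b in((.125,.15),(.15,.175),(.175,.2)):
    k=q[(q[:,2]>a)&(q[:,2]<b)]
    if len(k)>8: g=k.mean(0); d=(o-g)[:2]; d/=np.linalg.norm(d); print("z",g[2].round(4),"axis",(g[:2]-d*.011*.785).round(4))
E
python3 pc.py 20; python3 -c "
from h import *
im,D=snap('top','topd')"
```

```text
t 12.23 tcp [0.4466 0.013  0.2375] jaw 86.3 down [-0.042 -0.023 -0.999] F [0.1 0.  0.1] gap 0.088 q [-0.01 -0.17  1.99 -0.02  1.36 -1.51]
333 z 0.1001 0.2087
z 0.138 axis [0.4552 0.0101]
z 0.1626 axis [0.4555 0.0103]
z 0.1876 axis [0.4552 0.01  ]
```

>>> carry_out(
  steps=[
    [-1,[0,-0.02,0.01],0],
    [-1,[0.007,-0.033,0],0],
    [-1,[0.007,-0.033,0],0],
    [-1,[0.007,-0.033,0],1],
    [-1,[0.007,-0.033,0],1],
    [-1,[0.007,-0.033,0],1],
    [-1,[0.007,-0.033,0],1],
    [-1,[0,0,0],0],
  ],
)

```text
time: 13.0
tcp_pos: [0.4793, -0.2104, 0.23]
tool_rot: [-0.029, 1.635, -0.002]
force: [0.3, 0.2, 0.7]
finger_gap: 0.0373
```

```bash
python3 st.py
cat > tm.py <<'E'
from h import *
import sys
n=sys.argv[1]; t=np.array(robot.read_state()["tcp_pos"])
im,D=snap("side","side"+n); P=cloud("side",D); H=cv2.cvtColor(im,cv2.COLOR_BGR2HSV)
m=(im.max(2)<60)&(abs(P[...,0]-t[0])<.02)&(abs(P[...,1]-t[1])<.03)&(P[...,2]>t[2]+.005)&(P[...,2]<t[2]+.08); q=P[m]
if len(q): print("finger side z",np.percentile(q[:,2],[0,2]).round(4)); k=q[q[:,2]<q[:,2].min()+.03]; print("  x",k[:,0].min().round(4),k[:,0].max().round(4),"y",k[:,1].min().round(4),k[:,1].max().round(4),len(k))
m=(abs(P[...,2]-.0655)<.0035)&(P[...,0]<.66)&(P[...,0]>.53)&(abs(P[...,1]+.2115)<.08)&(H[...,1]<60)&(im.max(2)>100)
print("timer",m.sum(),cv2.minAreaRect(P[m][:,:2].astype(np.float32)), "x",np.percentile(P[m][:,0],[1,99]).round(4))
m=(abs(P[...,2]-.038)<.013)&(P[...,0]>.50)&(P[...,0]<.565)&(abs(P[...,1]+.2115)<.025)&(im.max(2)>70); q=P[m]
if len(q): print("button x",np.percentile(q[:,0],[2,20,50]).round(4),"y of front",q[q[:,0]<np.percentile(q[:,0],40)][:,1:].mean(0).round(4),len(q))
E
python3 tm.py t1
```

```text
t 13.0 tcp [ 0.4793 -0.2104  0.23  ] jaw 91.0 down [-0.065 -0.021 -0.998] F [0.3 0.2 0.7] gap 0.0373 q [-0.43 -0.    1.86 -0.05  1.34 -2.  ]
finger side z [0.2634 0.2658]
  x 0.4692 0.493 y -0.2397 -0.1805 100
timer 261 ((0.5885792374610901, -0.21237719058990479), (0.09957373142242432, 0.06983031332492828), 87.814208984375) x [0.5547 0.6234]
button x [0.5294 0.5308 0.5327] y of front [-0.2078  0.0394] 60
```

>>> carry_out(
  steps=[
    [-1,[0,0,-0.03],0],
    [-1,[0,0,-0.035],0],
    [-1,[0,0,-0.035],0],
    [-1,[0,0,-0.035],0],
    [-1,[0,0,-0.03],0],
    [-1,[0,0,-0.015],0],
    [-1,[0,0,0],0],
  ],
)

```text
time: 13.63
tcp_pos: [0.4715, -0.1996, 0.0372]
tool_rot: [-0.019, 1.644, 0.003]
force: [-0.6, 0.8, -0.4]
finger_gap: 0.0003
```

```bash
python3 st.py; python3 tm.py t2
```

```text
t 13.63 tcp [ 0.4715 -0.1996  0.0372] jaw 90.8 down [-0.073 -0.011 -0.997] F [-0.6  0.8 -0.4] gap 0.0003 q [-0.42  0.17  2.05 -0.05  0.98 -1.98]
finger side z [0.0737 0.0752]
  x 0.4609 0.4824 y -0.2107 -0.1807 83
timer 156 ((0.5893718004226685, -0.20708246529102325), (0.09062867611646652, 0.06961885839700699), 87.83879089355469) x [0.5566 0.6238]
button x [0.529  0.5308 0.534 ] y of front [-0.2074  0.0395] 68
```

>>> carry_out(
  steps=[
    [-1,[0.006,-0.011,-0.015],0],
    [-1,[0.002,-0.001,-0.015],0],
    [-1,[0.001,0,-0.01],0],
    [-1,[0,0,0],0],
  ],
)

```text
time: 14.02
tcp_pos: [0.483, -0.21, 0.0005]
tool_rot: [-0.022, 1.64, 0.004]
force: [0.1, 0.3, -0.2]
finger_gap: -0.0002
```

```bash
python3 st.py; python3 tm.py t3
```

```text
t 14.02 tcp [ 0.483  -0.21    0.0005] jaw 90.9 down [-0.069 -0.012 -0.998] F [ 0.1  0.3 -0.2] gap -0.0002 q [-0.43  0.24  2.05 -0.05  0.91 -1.98]
finger side z [0.0346 0.0363]
  x 0.473 0.4953 y -0.2249 -0.1899 74
timer 151 ((0.589100182056427, -0.21244245767593384), (0.09953223913908005, 0.06940191984176636), 87.01798248291016) x [0.5589 0.6223]
button x [0.5305 0.5314 0.5371] y of front [-0.1989  0.0339] 16
```

>>> carry_out(
  steps=[
    [-1,[0.004,-0.0005,-0.006],0],
    [-1,[0.01,0,0],0],
    [-1,[0.008,0,0],0],
    [-1,[0.005,0,0],0],
    [-1,[0,0,0],0],
  ],
)

```text
time: 14.48
tcp_pos: [0.517, -0.2114, -0.0]
tool_rot: [-0.025, 1.631, 0.001]
force: [-0.8, 1.0, 0.2]
finger_gap: 0.0009
```

```bash
python3 st.py; python3 tm.py t4
```

```text
t 14.48 tcp [ 0.517  -0.2114 -0.    ] jaw 91.0 down [-0.061 -0.015 -0.998] F [-0.8  1.   0.2] gap 0.0009 q [-0.41  0.29  1.98 -0.05  0.92 -1.96]
finger side z [0.0367 0.0373]
  x 0.5067 0.5293 y -0.2254 -0.1901 83
timer 42 ((0.6110053062438965, -0.19673410058021545), (0.047720830887556076, 0.10594993084669113), 30.56016731262207) x [0.5755 0.6244]
button x [0.5312 0.532  0.5373] y of front [-0.1984  0.0357] 23
```

>>> carry_out(
  steps=[
    [-1,[-0.006,0,-0.008],0],
    [-1,[0,0,-0.004],0],
    [-1,[0.004,0,-0.001],0],
    [-1,[0.003,0,-0.001],0],
  ],
)

```text
time: 14.87
tcp_pos: [0.5166, -0.2113, -0.0152]
tool_rot: [-0.025, 1.633, 0.001]
force: [0.9, -0.4, 0.6]
finger_gap: 0.0003
```

```bash
python3 st.py; python3 tm.py t5
```

```text
t 14.87 tcp [ 0.5166 -0.2113 -0.0152] jaw 91.0 down [-0.062 -0.015 -0.998] F [ 0.9 -0.4  0.6] gap 0.0003 q [-0.41  0.31  1.99 -0.05  0.89 -1.96]
finger side z [0.0199 0.0227]
  x 0.506 0.5278 y -0.2242 -0.1918 73
timer 79 ((0.6132081151008606, -0.21101370453834534), (0.02752918004989624, 0.09660762548446655), 3.824143171310425) x [0.5972 0.6239]
button x [0.5523 0.5531 0.5546] y of front [-0.1873  0.0308] 2
```

Tip is at about 20 mm height, just in front of the button. Push in small steps.

>>> carry_out(
  steps=[
    [-1,[0.004,0,0],0],
    [-1,[0.004,0,0],0],
    [-1,[0.004,0,0],0],
    [-1,[0.004,0,0],0],
  ],
)

```text
time: 15.25
tcp_pos: [0.5301, -0.2114, -0.0157]
tool_rot: [-0.024, 1.64, 0.002]
force: [-3.2, -0.9, 2.6]
finger_gap: 0.0003
```

```bash
python3 st.py; python3 tm.py t6
```

```text
t 15.25 tcp [ 0.5301 -0.2114 -0.0157] jaw 90.9 down [-0.069 -0.014 -0.997] F [-3.2 -0.9  2.6] gap 0.0003 q [-0.4   0.34  1.96 -0.05  0.91 -1.95]
finger side z [0.0192 0.021 ]
  x 0.5202 0.5476 y -0.2256 -0.1919 74
timer 66 ((0.6235541701316833, -0.20987378060817719), (0.026341233402490616, 0.09755480289459229), 7.92221212387085) x [0.6055 0.6332]
```

>>> carry_out(
  steps=[
    [-1,[0.004,0,0],0],
    [-1,[0.004,0,0],0],
    [-1,[0.003,0,0],0],
    [-1,[0.003,0,0],0],
  ],
)

```text
time: 15.63
tcp_pos: [0.5468, -0.2112, -0.0159]
tool_rot: [-0.024, 1.639, 0.002]
force: [-4.1, -0.3, 2.8]
finger_gap: 0.0003
```

```bash
python3 st.py; python3 tm.py t7
```

```text
t 15.63 tcp [ 0.5468 -0.2112 -0.0159] jaw 90.9 down [-0.068 -0.014 -0.998] F [-4.1 -0.3  2.8] gap 0.0003 q [-0.39  0.36  1.92 -0.05  0.91 -1.94]
finger side z [-0.0024  0.0101]
  x 0.5376 0.5668 y -0.24 -0.1911 21
timer 37 ((0.638783872127533, -0.20364625751972198), (0.025488611310720444, 0.09594707936048508), 12.878409385681152) x [0.6174 0.645 ]
```

>>> carry_out(
  steps=[
    [-1,[0.002,0,0],0],
    [-1,[0.002,0,0],0],
  ],
)

```text
time: 15.85
tcp_pos: [0.5485, -0.2109, -0.0161]
tool_rot: [-0.024, 1.645, 0.003]
force: [-13.0, -1.2, 10.2]
finger_gap: 0.0006
```

>>> carry_out(
  steps=[
    [-1,[0.002,0,0],0],
    [-1,[0.002,0,0],0],
  ],
)

```text
time: 16.02
tcp_pos: [0.5478, -0.2109, -0.0159]
tool_rot: [-0.023, 1.655, 0.004]
force: [-10.0, -0.8, 7.1]
finger_gap: 0.0004
```

>>> carry_out(
  steps=[
    [-1,[0.003,0,-0.001],0],
    [-1,[0.003,0,-0.001],0],
  ],
)

```text
time: 16.18
tcp_pos: [0.547, -0.2109, -0.0169]
tool_rot: [-0.022, 1.669, 0.006]
force: [-15.3, -0.9, 12.3]
finger_gap: 0.0004
```

```bash
python3 st.py; python3 tm.py t8
python3 - <<'E'
from h import *
im=np.load("sidet8.npz")["im"]; im2,D=snap("top","topt8"); 
cv2.imwrite("pics/press.png",np.hstack([cv2.resize(im[150:240,300:420],(480,360)),cv2.resize(im2[150:240,320:400],(320,360))]))
E
```

```text
t 16.18 tcp [ 0.547  -0.2109 -0.0169] jaw 91.0 down [-0.098 -0.011 -0.995] F [-15.3  -0.9  12.3] gap 0.0004 q [-0.38  0.38  1.9  -0.06  0.95 -1.93]
finger side z [0.0198 0.0205]
  x 0.5385 0.5669 y -0.2265 -0.1916 81
timer 28 ((0.6397485136985779, -0.20129160583019257), (0.024187004193663597, 0.09043624997138977), 11.039667129516602) x [0.6198 0.645 ]
button x [0.561  0.562  0.5633] y of front [-0.1938  0.0418] 4
```

View pics/press.png

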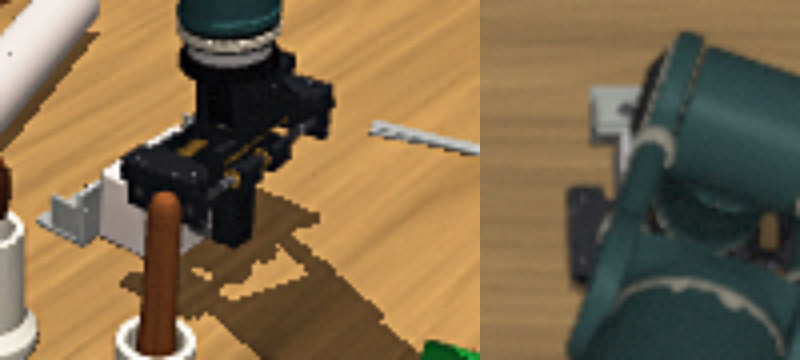

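>>> carry_out(
  steps=[
    [-1,[-0.005,0,0],0],
    [-1,[-0.015,0,0],0],
    [-1,[-0.02,0,0.003],0],
    [-1,[-0.02,0,0.01],0],
    [-1,[-0.01,0,0.03],0],
    [-1,[-0.01,0,0.035],0],
    [-1,[0,0,0.035],0],
    [-1,[0,0,0.035],0],
  ],
)

```text
time: 16.95
tcp_pos: [0.4604, -0.2068, 0.1266]
tool_rot: [-0.016, 1.675, 0.012]
force: [1.8, -0.8, -0.3]
finger_gap: 0.0007
```

>>> carry_out(
  steps=[
    [-1,[0,-0.03,0.03],0],
    [-1,[0,-0.035,0.02],0],
    [-1,[0,-0.035,0],0],
    [-1,[0,-0.035,0],0],
    [-1,[0,-0.035,0],0],
    [-1,[0,-0.03,0],0],
    [-1,[0,0,0],0],
    [-1,[0,0,0],0],
  ],
)

```text
time: 17.62
tcp_pos: [0.4738, -0.4194, 0.1951]
tool_rot: [-0.036, 1.637, -0.001]
force: [-0.3, 0.1, -1.1]
finger_gap: 0.0004
```

```bash
python3 st.py; python3 tm.py t9; python3 pc.py t10
python3 - <<'E'
from h import *
im2,D=snap("top","tope"); P=cloud("top",D)
m=(abs(P[...,2]-.0645)<.004)&(abs(P[...,0]-.6)<.06)&(abs(P[...,1]+.21)<.07); print("timer top",m.sum(),cv2.minAreaRect(P[m][:,:2].astype(np.float32)))
a=np.load("top0.npz")["im"]; d=(cv2.absdiff(a,im2).max(2)>60).astype(np.uint8); d=cv2.morphologyEx(d,cv2.MORPH_OPEN,np.ones((3,3)))
k,l,s,c=cv2.connectedComponentsWithStats(d); print(s[1:][s[1:,4]>15])
i=np.load("sidet10.npz")["im"]; cv2.imwrite("pics/fin.png",np.hstack([cv2.resize(i[130:310,160:460],(480,288)),cv2.resize(im2[90:290,140:500],(320,288))]))
E
```

```text
t 17.62 tcp [ 0.4738 -0.4194  0.1951] jaw 91.3 down [-0.066 -0.024 -0.998] F [-0.3  0.1 -1.1] gap 0.0004 q [-0.73  0.21  1.68 -0.06  1.28 -2.3 ]
finger side z [0.2314 0.233 ]
  x 0.4644 0.486 y -0.4335 -0.3986 88
timer 269 ((0.605949878692627, -0.20832350850105286), (0.10284269601106644, 0.0787418931722641), 88.77194213867188) x [0.577 0.644]
button x [0.5529 0.5541 0.556 ] y of front [-0.2103  0.0391] 49
331 z 0.1 0.2095
z 0.137 axis [0.4558 0.0109]
z 0.1626 axis [0.4559 0.0101]
z 0.1876 axis [0.4552 0.0103]
timer top 610 ((0.6044553518295288, -0.2090562880039215), (0.08040490001440048, 0.0985795259475708), 0.39351657032966614)
[[ 405  167  169  165 9901]
 [ 485  170   26   28  263]
 [ 355  183   31    8  129]
 [ 361  199   22    5   82]
 [ 224  203   13   21  133]
 [ 356  204   10    7   46]
 [ 375  204   12    7   52]
 [ 239  215    6   13   72]
 [ 297  238    8   10   68]
 [ 519  238   28   35  437]
 [ 522  296   15   15  117]
 [ 470  305   27   33  354]
 [ 332  306   19    8   98]
 [ 529  310  111   90 5654]
 [ 327  315   16   11  118]
 [ 338  334   61   66 1345]
 [ 264  341   28   11  150]
 [ 365  343  122   57 3946]
 [ 296  347   15   10   94]
 [ 222  359   37   41  836]
 [ 553  359    6    6   29]
 [ 276  360    7    5   27]]
```

```bash
python3 -c "
from bench import robot; print(robot.hand_in())"
```

```text
the job is handed in; nothing more can be done
None
```

The pestle stands upright in the empty holder cup and the drying timer has been pressed; I handed the job in at about 18 s of the 61 s.

- **Pestle:** I drew it out along the tube's axis. The moves cannot tilt the tool, so I turned it upright in the grip against the tube mouth. I then lowered it into the cup until the floor pushed back with 27 N, and let go. The last camera check shows it within about 1 mm of vertical over its visible 50 mm, with its top at 0.209 m (0.208 m expected).
- **Timer:** I pushed it back about 21 mm until its back met the upstand (0.645 m). I then pressed the button until it stopped moving, at 13–15 N against its 5 N spring. After I backed off, the button had sprung out about 8 mm, and the timer was still within about 1 mm of the upstand.

**Disagreements and gaps in the checks:**
- **Height reading:** The reported tool height was about 30–38 mm lower than the fingertips the cameras showed. I followed the cameras, and contact with the cup floor agreed with them.
- **Tool tilt:** The tool drifted 2–6° off vertical during the moves. At the end of the press there was also an unexplained upward force of about 12 N.
- **Last look not seen:** The picture limit stopped me viewing a final image. I did not separately measure the tamper and its cup, the scissors or the carton. A before/after comparison of the top view showed no change where the tamper, its cup and the carton stand. Near the scissors, the arm and its shadow hid any change.

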